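# Select bore 6 on the gauging console and start the measurement

### The job

Set the console's rotary selector to bore 6: with a fingertip against one side of its bar handle (never both sides: no pinching), push it round, counting the clicks, until the white pointer rests in the sixth of its eight positions, counted clockwise with the anticlockwise end stop as the first, and let go of it. Only then press the green start button fully down with a fingertip and let it come back up. Leave the red emergency stop, the white button and the loose parts on the bench alone.

Things in the scene. Friction and masses are not known exactly. Their poses are not given: they have to be found in the camera images.
- console: Fixed grey control box, 190 (x) by 300 (y) by 87 mm high, aluminium top panel. Origin: centre of its underside; z up; -x is the operator's side. On the panel, console x, y in mm: selector axis (0, 75), green start button (-45, -40), white button (-45, -105), red emergency stop (40, -95), flat read-out window (52, -10).
- selector (a joint): Rotary selector angle, rad, grows clockwise from above: 0 at the anticlockwise stop (bore 1), +0.524 (30 deg) per click, 3.665 at bore 8 (stop); bore 6 = 2.618. Starts in bores 1 to 4, at times left up to 0.2 off its click until touched. A spring ball (about 0.1 N m) pulls it into each click; past half-way it snaps on, up to 15 deg ahead of the finger. Pointer direction: 105 deg minus this, anticlockwise from console +x.
- selector_axis (a point): Point on the selector's vertical axis, half-way up the sides of the blue bar handle. Bar: 56 mm long (27 behind the axis, 29 ahead), 14 wide, sides 6 to 30 mm above the dark 82 mm square plate (its top 90 mm above the bench), 5 mm wide rib on top to 33 mm; round skirt below, 46 mm wide, to 6 mm. Eight white 6 mm dots on the plate, 35.5 mm from the axis, mark bores 1 to 8 clockwise.
- selector_nose (a point): Centre of the front end of the handle, 29 mm from the axis, at the same height: the end with the white pointer line on its top. From selector_axis to here is the direction the pointer shows.
- handle_left: The half of the bar handle on its anticlockwise side, full length; pushed near the nose it turns the selector clockwise. Origin on the selector's axis at the top of the plate; x points to the nose, y to this half's side, z up. The fingers must never bear on both halves at once.
- handle_right: The half of the bar handle on its clockwise side (pushed on at the nose it turns the selector anticlockwise). Same origin and axes as handle_left.
- start (a joint): Travel of the green start button in m: 0 up, 0.006 fully down (5 N); it springs back.
- start_top (a point): Centre of the top of the green start button, 28 mm across, in a round metal collar; pressed straight down.
- reset_btn (a joint): Travel of the white button in m: 0 up, 0.006 down. Not to be pressed.
- reset_btn_top (a point): Centre of the top of the white button, 28 mm across, 65 mm to the right (-y of the console) of the start button.
- estop (a joint): Travel of the red emergency stop in m: 0 up, 0.006 down. Not to be pressed.
- estop_top (a point): Centre of the top of the red mushroom emergency stop, 40 mm across, its top 37 mm above the panel.
- setring_mid (a point): Centre of the loose steel setting ring, 80 mm across, 30 mm high, beside the console. Leave alone.
- piston_mid (a point): Centre of the loose aluminium piston, 76 mm across, 56 mm high, standing beside the console. Leave alone.
- gudgeon_mid (a point): Centre of the loose dark steel gudgeon pin (tube), 24 mm across, 55 mm high, standing on the operator's side of the console. Leave alone.
- oil_mid (a point): Centre of the loose amber oil bottle, 42 mm across, 85 mm high, standing behind the console. Leave alone.

How it is judged:
On the way, in this order (a step that is already met when the one before it is completed fails the run):
1. the selector rests in position 6 (within 0.1 rad), untouched (value of joint selector between 2.518 and 2.718 rad and contact force between the fingers and handle_left below 0.1 N and contact force between the fingers and handle_right below 0.1 N and velocity of joint selector between -0.1 and 0.1 rad/s), for 0.3 s.
2. the green start button is pressed down (at least 4.5 of its 6 mm) (value of joint start above 0.0045 m), for 0.05 s.
At the end, for the whole second after the job is handed in: The selector rests in position 6 (2.618 rad, within 0.1), the start button has been pressed and is up again (under 1 mm), the white button and emergency stop are up, and the loose parts stand where they stood (within 12 mm) (value of joint selector between 2.518 and 2.718 rad and value of joint each of start, reset_btn, estop below 0.001 m and distance of each of setring_mid, piston_mid, gudgeon_mid, oil_mid from where it was at the start of the episode below 0.012 m); the robot touches nothing.
It fails at once if the handle is pinched: fingers bearing on both of its sides at once (over 1 N on each) (contact force between the fingers and handle_left above 1 N and contact force between the fingers and handle_right above 1 N).
It fails at once if the start button is pressed (over 3 mm) while the selector is not in position 6 (value of joint start above 0.003 m and not (value of joint selector between 2.518 and 2.718 rad)).
It fails at once if the emergency stop or the white button is pressed (over 3 mm) (value of joint any of reset_btn, estop above 0.003 m).
It fails at once if a loose part is lifted, knocked over or shifted by more than 12 mm (distance of any of setring_mid, piston_mid, gudgeon_mid, oil_mid from where it was at the start of the episode above 0.012 m).
It also fails if it takes over 61 s, if anything falls off the work surface, if the arm or the gripper's body presses on something with over 40 N, if the wrist force passes 120 N, or if a joint passes its speed limit or range.

### The arm

A 6-joint arm with a two-finger parallel gripper is mounted at the origin on the work surface. World frame = base frame: x ahead of the robot, y to its left, z up, the work surface at z = 0. Lengths are in m, angles in rad, forces in N, time in s.
With the tool pointing down it reaches from about 0.25 to 0.725 m from the base axis. Payload 4 kg.
Tool frame: the origin (TCP) lies at the very end of the fingers, on their centre line; the grasp point (between the pads) lies 19 mm behind it; z points along the fingers, y is the line along which they close (so a half turn about z gives the same grasp; the last joint's range is limited). The gripper opens to 85 mm and grips with 20 to 120 N. Pads are 22 mm wide; open, the fingers measure 114 mm over their backs; the gripper's body (76 mm by 85 mm) begins 54 mm behind the grasp point. The pads swing forward as they close: fully open they stand 13 mm farther back than shut.
Start: joints at [-1.231, 0.241, 0.005, 1.335, 0, 1.571], TCP at [0.167, -0.471, 0.231] pointing down, gripper open.
Joint ranges: [-2.72, 2.72], [-1.05, 1.87], [-1.09, 1.28], [-1.99, 2.15], [-1.42, 1.44], [-3.14, 3.14]. Speed limits (rad/s): [2.79, 2.79, 3.14, 3.14, 3.14, 3.14].

### API

Orientations are given as a unit quaternion [x, y, z, w].
In Python, from workcell import bot gives the robot as it stands.
- The arm moves only by the tool carry_out, never from a script. Its argument "increments" is one flat list of numbers, 5 for each row, row after row: the finger opening in cm, from 0 to 8.54, then the shift along the tool's x, y, z in cm, then the turn about the tool's z in rad. A call has exactly 5 rows; each row shifts and turns the commanded pose from where the row before left it, along the tool's axes as they then stand; what a row does not reach is not made up. A row lasts 1/8 s, in which the tool goes at most 62.5 mm and 10.7 degrees, less where a joint would pass 70% of its speed; a pose out of reach is approached as far as the arm can. A call with a gripper value outside its range is refused whole. The fingers move at their own pace and stop on an object; the grip force is fixed at half the most. Time passes only in rows, so rows that do not move let the fingers close, or fill a call up. It gives the time, the measured TCP pose, the force, the opening and the grip force at its end, in the units of the state.
- bot.get_obs(): the state, without advancing time (a new reading comes with each control period).
- bot.camera(name): name is "scene" or "top"; returns a dict with "pixels" (384x512x3 uint8, blue, green, red), "range_z" (384x512 float32, m along the optical axis (not along the pixel's ray), 0 where there is no reading), "mtx" (3x3 intrinsics, pixels), "eye" and "attitude" of the camera in the world. Camera axes: x right, y down, z forward; pixel columns grow to the right and rows downward; lengths in m; the calibration is good to about 2 mm. A picture is of the moment at which its call begins.
- bot.job_done(): hands the job in; it is judged then, once.
Trained networks look in a picture, given as the dict that the camera call returned (one of the last four; its "shot" number tells which), for a name from the list of things; names that differ only in an ending like _2 or _b are one class to them, and where a whole thing is asked for, a point or a joint stands for the part that bears it (a point fixed in the world has none). Each returns a list of dicts, best first, with "p" (0 to 1); they miss things now and then, are a little off and sometimes report something else, mostly with a low value. They report only what shows in the picture. A call takes as long as a camera call.
- bot.find_in(picture, name): "xyz" ([x, y, z] in m, in the coordinates of the camera as it stood for that picture, good to about 4 mm: the middle of the surface that is visible of it).
- bot.regions_of(picture, name): "mask" (384x512 bool, what is visible of it).
- bot.place_of(picture, name): "xyz" ([x, y, z] in m, in the coordinates of the camera as it stood for that picture, good to about 4 mm: a listed point, or the origin of a listed thing).
The state is a dict: "clock": time; "joint_pos": joint angles; "joint_vel": joint speeds; "tau": joint torques, N m; "eef_pos": TCP position; "tool_rot": TCP orientation; "ft_force": force on the tool from outside, world axes, zero at the start; "ft_torque": the same for the moment, N m; "grip_width": finger opening in m; "grasp_force": force on a finger pad.
Only numpy, scipy, OpenCV 4.12 (cv2) and the standard library are available. Lean on these libraries where they do the work, as an engineer would, in place of code of your own. Each camera call takes 0.05 s, during which the arm holds its last target. There are 200 camera calls.

## Working session

There is one attempt and no reset: what is moved stays moved. The work goes in short steps, Python scripts to look and compute and a tool call to move; the robot and the scene stay as the last step left them, time stands still between calls to the robot, and variables do not carry over. Pictures are saved under pics/ and viewed, at most 10 in all, crops included, and the job is handed in when it is done.

Besides the shell and the picture viewer there is one more tool, called after ">>>" as name(argument=value, ...) on one line, values as JSON. carry_out: Moves the arm, as the interface text tells. Its arguments: {"type":"object","properties":{"increments":{"type":"array","items":{"type":"number"}}},"required":["increments"]}

```bash
mkdir -p pics; ls; cat > h.py <<'E'
import numpy as np, cv2
from workcell import bot
from scipy.spatial.transform import Rotation as R
def rot(c):
    a=np.array(c['attitude'],float)
    return a if a.shape==(3,3) else R.from_quat(a).as_matrix()
def w(c,p): return rot(c)@np.array(p)+np.array(c['eye'])
def places(c,names):
    for n in names:
        r=bot.place_of(c,n)[:2]
        print(n,[(np.round(w(c,d['xyz']),4).tolist(),round(d['p'],2)) for d in r])
def st():
    o=bot.get_obs()
    for k in('clock','joint_pos','eef_pos','tool_rot','ft_force','grip_width'):print(k,np.round(o[k],4))
E
python3 - <<'E'
from h import *
st()
N=['console','selector_axis','selector_nose','start_top','reset_btn_top','estop_top','setring_mid','piston_mid','gudgeon_mid','oil_mid']
for n in('top','scene'):
    c=bot.camera(n);cv2.imwrite(f'pics/{n}0.png',c['pixels'])
    print(n,c['eye'],c['attitude'],c['mtx']); places(c,N)
E
```

```text
pics
clock 0.0
joint_pos [-1.231   0.2414  0.0037  1.3352 -0.      1.5708]
eef_pos [ 0.1664 -0.4708  0.2304]
tool_rot [ 9.856e-01  1.691e-01 -2.000e-04 -1.000e-03]
ft_force [-0.727  -0.1524  0.0085]
grip_width 0.0853
top [0.41234562 0.03878868 1.46308607] [ 0.71568124 -0.69573316  0.040926   -0.04561574] [[459.83338796   0.         257.50608168]
 [  0.         459.83338796 183.02475933]
 [  0.           0.           1.        ]]
console [([0.5572, -0.0586, -0.003], 0.86)]
selector_axis [([0.5295, 0.0135, 0.1073], 0.54)]
selector_nose [([0.5288, 0.0428, 0.1089], 0.62)]
start_top [([0.5229, -0.1081, 0.1098], 0.58)]
reset_btn_top [([0.5465, -0.1718, 0.1071], 0.45)]
estop_top []
setring_mid [([0.4379, 0.1752, 0.0184], 0.58)]
piston_mid [([0.599, -0.3174, 0.0284], 0.65), ([0.523, -0.1092, 0.1091], 0.44)]
gudgeon_mid [([0.4098, -0.1055, 0.0253], 0.62)]
oil_mid [([0.7154, 0.0174, 0.0426], 0.73)]
scene [ 1.11751385 -0.47071976  0.82927374] [ 0.85079646  0.36424249 -0.15105986 -0.34735243] [[453.75489265   0.         265.67111568]
 [  0.         453.75489265 188.94137821]
 [  0.           0.           1.        ]]
console [([0.5546, -0.0545, 0.0025], 0.83), ([0.53, 0.0154, 0.0898], 0.19)]
selector_axis [([0.5304, 0.0156, 0.1077], 0.6)]
selector_nose [([0.716, 0.0226, 0.0421], 0.69), ([0.5319, 0.0442, 0.1094], 0.58)]
start_top [([0.5258, -0.1118, 0.1089], 0.42)]
reset_btn_top [([0.5488, -0.1689, 0.1083], 0.65)]
estop_top [([0.6271, -0.1328, 0.1226], 0.54)]
setring_mid [([0.444, 0.1747, 0.0103], 0.71)]
piston_mid [([0.5936, -0.3188, 0.0284], 0.61)]
gudgeon_mid [([0.4095, -0.1068, 0.0266], 0.5), ([0.7185, 0.024, 0.0445], 0.39)]
oil_mid [([0.7162, 0.023, 0.0429], 0.57)]
```

```bash
python3 - <<'E'
from h import *
c=bot.camera('top'); im=c['pixels']
def px(p):
    q=rot(c).T@(np.array(p)-c['eye']); q=c['mtx']@q; return q[:2]/q[2]
u,v=px([.53,.0145,.11]).astype(int); print(u,v)
a=cv2.resize(im[v-35:v+35,u-35:u+35],(560,560),interpolation=cv2.INTER_CUBIC)
cv2.imwrite('pics/sel.png',a)
cv2.imwrite('pics/whole.png',im)
# white dots on plate
R0=rot(c)
h,s,vv=cv2.split(cv2.cvtColor(im,cv2.COLOR_BGR2HSV))
m=((vv>130)&(s<60)).astype(np.uint8); sub=np.zeros_like(m); sub[v-30:v+30,u-30:u+30]=m[v-30:v+30,u-30:u+30]
n,l,stt,cen=cv2.connectedComponentsWithStats(sub)
for i in range(1,n):
    r=R0@np.linalg.inv(c['mtx'])@np.array([*cen[i],1]); t=(.09-c['eye'][2])/r[2]; p=c['eye']+t*r
    print(stt[i,4],np.round(cen[i],1),np.round(p,4))
E
```

```text
269 199
77 [243.9 171.8] [0.614  0.0925 0.09  ]
8 [261.  169.2] [0.6234 0.041  0.09  ]
2002 [272.  199.3] [0.5333 0.0056 0.09  ]
44 [240.3 197.5] [0.5359 0.1007 0.09  ]
7 [275. 190.] [ 0.5616 -0.0028  0.09  ]
6 [279.5 194. ] [ 0.5499 -0.0166  0.09  ]
7 [259. 195.] [0.5452 0.0448 0.09  ]
17 [264.2 199.5] [0.532  0.0288 0.09  ]
6 [257.5 201. ] [0.527  0.0488 0.09  ]
6 [259.5 207. ] [0.5092 0.0423 0.09  ]
108 [244.5 224. ] [0.4572 0.0855 0.09  ]
12 [295.8 227.5] [ 0.4513 -0.0671  0.09  ]
```

View pics/sel.png

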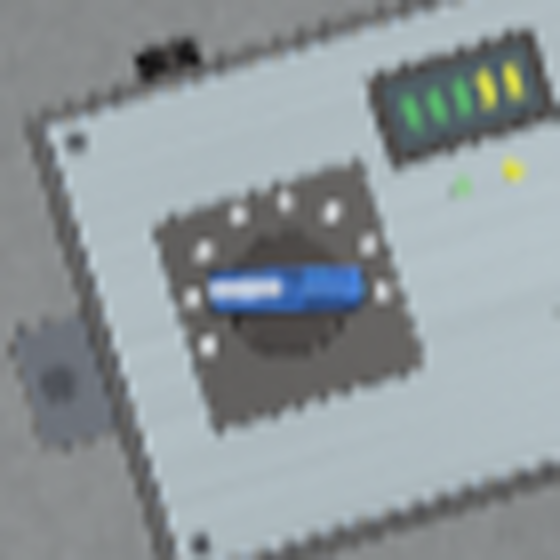

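View pics/whole.png

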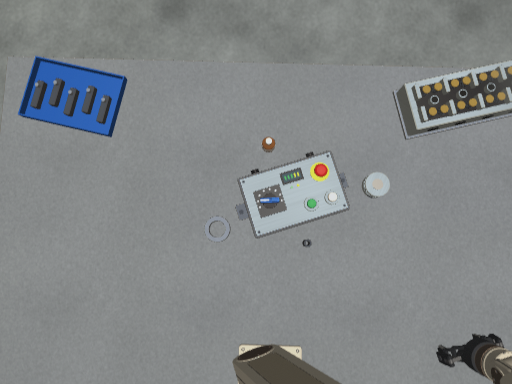

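Selector points at the second dot (crop px (192,297)) and bore 1 is at (208,346), so it starts in bore 2. Six is at (332,211), four clicks on.

```bash
cat >> h.py <<'E'
def tool(target):
    o=bot.get_obs(); return np.round(100*R.from_quat(o['tool_rot']).as_matrix().T@(np.array(target)-o['eef_pos']),2)
E
python3 - <<'E'
from h import *
from scipy.optimize import least_squares
c=bot.camera('top')
d=np.array([(208,346),(192,297),(204,250),(238,215),(285,202),(332,211),(368,245),(382,292)])
P=[]
for q in d:
    u=(q+.5)/8-.5+[234,164]
    r=rot(c)@np.linalg.inv(c['mtx'])@np.array([*u,1]); P.append((c['eye']+r*(.09-c['eye'][2])/r[2])[:2])
P=np.array(P)
b=np.radians(105-30*np.arange(8))
f=lambda x:(P-x[:2]-x[3]*np.c_[np.cos(b+x[2]),np.sin(b+x[2])]).ravel()
s=least_squares(f,[.53,.0145,.33,.0355]);a=s.x;print(a,np.degrees(a[2]),np.abs(s.fun).max())
Rz=np.array([[np.cos(a[2]),-np.sin(a[2])],[np.sin(a[2]),np.cos(a[2])]])
for n,q in dict(start=(-45,-115),reset=(-45,-180),estop=(40,-170),centre=(0,-75)).items(): print(n,a[:2]+Rz@np.array(q)/1e3)
print(tool([.488,.035,.2]))
E
```

```text
[0.52970893 0.01285305 0.32178786 0.03547941] 18.437086502315594 0.00044906475900242243
start [ 0.52338898 -0.11047602]
reset [ 0.54394608 -0.17213966]
estop [ 0.62142053 -0.13577058]
centre [ 0.55342867 -0.05829731]
[ 47.18 -37.03   3.13]
```

>>> carry_out(increments=[0, 4.7, -3.7, 0, 0, 0, 4.7, -3.7, 0, 0, 0, 4.7, -3.7, 0, 0, 0, 4.7, -3.7, 0, 0, 0, 4.7, -3.7, 0, 0])

```text
clock: 1.82
eef_pos: [0.3274, -0.2171, 0.2316]
tool_rot: [0.986, 0.169, 0.0, 0.0]
ft_force: [1.2, -0.8, 0.5]
grip_width: 0.0002
grasp_force: 0.0
```

>>> carry_out(increments=[0, 4.7, -3.7, 0, 0, 0, 4.7, -3.7, 0, 0, 0, 4.7, -3.7, 0, 0, 0, 4.7, -3.7, 0, 0, 0, 0, 0, 0, -0.18])

```text
clock: 2.45
eef_pos: [0.4563, -0.0129, 0.2311]
tool_rot: [0.965, 0.263, 0.0, -0.0]
ft_force: [0.0, -0.4, -0.3]
grip_width: -0.0001
grasp_force: 0.0
```

```bash
python3 -c "
from h import *
st()"
```

```text
clock 2.45
joint_pos [-2.8600e-02  1.5410e-01 -1.0400e-01  1.3119e+00  7.0000e-04  2.5817e+00]
eef_pos [ 0.4563 -0.0129  0.2311]
tool_rot [ 9.649e-01  2.625e-01  5.000e-04 -2.000e-04]
ft_force [ 0.046  -0.4334 -0.3277]
grip_width -0.0001
```

>>> carry_out(increments=[0, 0, 0, 0, -0.178, 0, 0, 0, 0, -0.178, 0, 0, 0, 0, -0.178, 0, 0, 0, 0, -0.178, 0, 0, 0, 0, -0.178])

```text
clock: 3.08
eef_pos: [0.4545, -0.0165, 0.2313]
tool_rot: [0.76, 0.65, 0.0, 0.0]
ft_force: [0.8, 0.5, -0.3]
grip_width: -0.0002
grasp_force: 0.0
```

>>> carry_out(increments=[0, 0, 0, 0, -0.178, 0, 0, 0, 0, -0.178, 0, 0, 0, 0, -0.178, 0, 0, 0, 0, -0.178, 0, 0, 0, 0, -0.178])

```text
clock: 3.7
eef_pos: [0.4545, -0.0165, 0.2313]
tool_rot: [0.406, 0.914, 0.0, 0.0]
ft_force: [0.1, -0.3, -0.5]
grip_width: -0.0002
grasp_force: 0.0
```

>>> carry_out(increments=[0, 0, 0, 0, -0.178, 0, 0, 0, 0, -0.178, 0, 0, 0, 0, -0.178, 0, 0, 0, 0, -0.178, 0, 0, 0, 0, -0.178])

```text
clock: 4.32
eef_pos: [0.4545, -0.0165, 0.2313]
tool_rot: [-0.027, 1.0, 0.0, 0.0]
ft_force: [0.0, -1.0, -0.0]
grip_width: 0.0003
grasp_force: 0.0
```

```bash
cat >> h.py <<'E'
A=np.array([.5298,.0133]); YAW=np.radians(18.5)
def rel():
    # finger centre seen from the axis: tool yaw, and radial/lateral coordinates for a given nose angle
    o=bot.get_obs(); T=R.from_quat(o['tool_rot']).as_matrix(); yaw=np.degrees(np.arctan2(T[1,0],T[0,0]))
    v=o['eef_pos'][:2]-A; push=np.arctan2(-T[1,0],-T[0,0]); nose=push+np.pi/2
    print('yaw',yaw,'nose-equivalent sel',105-np.degrees(nose-YAW)%360,'along',1e3*v@[np.cos(nose),np.sin(nose)],'push',1e3*v@[np.cos(push),np.sin(push)],'z',o['eef_pos'][2],'j6',o['joint_pos'][5])
E
python3 -c "
from h import *
rel();n=np.radians(93.5);p=n-np.pi/2
t=A+.019*np.array([np.cos(n),np.sin(n)])-.032*np.array([np.cos(p),np.sin(p)])
print(t,tool([*t,.106]))"
```

```text
yaw -176.90234197526004 nose-equivalent sel 30.402341975260057 along -25.6544064408469 push -76.81552302841597 z 0.23134920143013682 j6 -0.0902946516905657
[0.49669976 0.03031101] [-4.47  4.44 12.54]
```

>>> carry_out(increments=[0, -2.25, 2.2, 3, 0, 0, -2.25, 2.25, 3, 0, 0, 0, 0, 3, 0, 0, 0, 0, 3, 0, 0, 0, 0, 0.5, 0])

```text
clock: 4.95
eef_pos: [0.4954, 0.0301, 0.1043]
tool_rot: [-0.024, 1.0, -0.0, -0.002]
ft_force: [0.2, 0.8, -0.7]
grip_width: -0.0004
grasp_force: 0.0
```

```bash
python3 - <<'E'
from h import *
rel();st()
for n in('scene','top'):
    c=bot.camera(n);T=rot(c);q=c['mtx']@(T.T@(np.array([.52,.02,.11])-c['eye']));u,v=(q[:2]/q[2]).astype(int)
    k=50
    cv2.imwrite(f'pics/{n}1.png',cv2.resize(c['pixels'][v-k:v+k,u-k:u+k],None,fx=5,fy=5,interpolation=cv2.INTER_CUBIC))
E
```

```text
yaw -177.22606043572577 nose-equivalent sel 30.72606043572577 along 18.48410119318897 push -33.50919862727936 z 0.10429193253452396 j6 0.012357911948598324
clock 4.95
joint_pos [ 0.0608  0.3315 -0.219   1.0251 -0.      0.0124]
eef_pos [0.4954 0.0301 0.1043]
tool_rot [-2.420e-02  9.997e-01 -1.000e-04 -2.400e-03]
ft_force [ 0.1629  0.8005 -0.6651]
grip_width -0.0004
```

View pics/scene1.png

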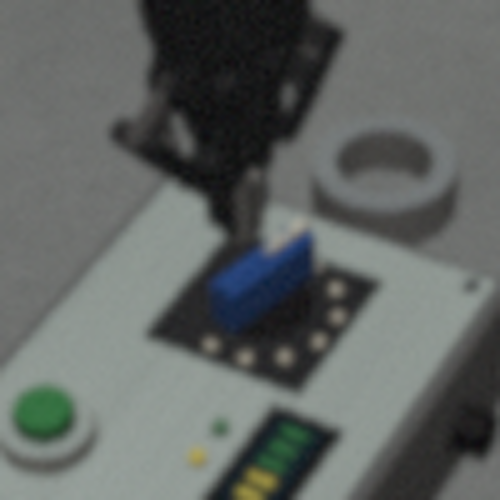

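The closed fingertip (px ~(240,230)) stands on the operator side of the bar, by the nose half (pointer end at (300,235)), clear of it. Advancing to contact.

>>> carry_out(increments=[0, -0.4, 0, 0, 0, 0, -0.4, 0, 0, 0, 0, -0.3, 0, 0, 0, 0, -0.2, 0, 0, 0, 0, 0, 0, 0, 0])

```text
clock: 5.68
eef_pos: [0.5104, 0.0308, 0.1063]
tool_rot: [-0.024, 1.0, 0.0, 0.0]
ft_force: [-0.5, 0.1, -0.3]
grip_width: -0.0002
grasp_force: 0.0
```

```bash
python3 -c "
from h import *
rel();print(bot.get_obs()['ft_force'])"
```

```text
yaw -177.2394059556508 nose-equivalent sel 30.73940595565078 along 18.38809217999885 push -18.51950785259039 z 0.10634694574689238 j6 0.012033386090365871
[-0.46535004  0.07321839 -0.30394797]
```

>>> carry_out(increments=[0, -0.18, 0.18, 0, 0.1, 0, -0.18, 0.18, 0, 0.1, 0, -0.18, 0.18, 0, 0.1, 0, -0.18, 0.18, 0, 0.1, 0, -0.18, 0.18, 0, 0.1])

```text
clock: 6.3
eef_pos: [0.5168, 0.0388, 0.1057]
tool_rot: [0.225, 0.974, -0.0, -0.004]
ft_force: [-5.0, 2.0, 2.6]
grip_width: -0.0003
grasp_force: 2.6
```

```bash
python3 -c "
from h import *
rel();print(bot.get_obs()['ft_force'])"
```

```text
yaw 153.95301123374415 nose-equivalent sel 59.54698876625587 along 17.15092063838889 push -22.872107366852585 z 0.1057483519472466 j6 0.5283980785255222
[-4.96093112  1.95871453  2.62899218]
```

>>> carry_out(increments=[0, -0.28, 0.18, 0, 0.1, 0, -0.24, 0.18, 0, 0.1, 0, -0.2, 0.19, 0, 0.1, 0, -0.2, 0.19, 0, 0.1, 0, -0.2, 0.19, 0, 0.1])

```text
clock: 6.92
eef_pos: [0.533, 0.0405, 0.1061]
tool_rot: [0.459, 0.888, 0.0, -0.002]
ft_force: [-1.4, 2.4, -0.4]
grip_width: 0.0
grasp_force: 1.2
```

```bash
python3 -c "
from h import *
rel();print(bot.get_obs()['ft_force'])"
```

```text
yaw 125.36500332748436 nose-equivalent sel 88.13499667251565 along 18.395119348860412 push -20.32471280161869 z 0.10605306895457689 j6 1.0277272236965882
[-1.39166713  2.36062533 -0.41003471]
```

>>> carry_out(increments=[0, -0.24, 0.19, 0, 0.1, 0, -0.22, 0.19, 0, 0.1, 0, -0.2, 0.19, 0, 0.1, 0, -0.2, 0.19, 0, 0.1, 0, 0, 0, 0, 0])

```text
clock: 7.55
eef_pos: [0.5453, 0.0351, 0.1062]
tool_rot: [0.625, 0.781, -0.0, -0.0]
ft_force: [-0.1, -0.1, -0.6]
grip_width: -0.0001
grasp_force: 0.6
```

```bash
python3 - <<'E'
from h import *
rel();print(bot.get_obs()['ft_force'])
for n in('scene','top'):
    c=bot.camera(n);T=rot(c);q=c['mtx']@(T.T@(np.array([.53,.014,.11])-c['eye']));u,v=(q[:2]/q[2]).astype(int)
    k=36
    cv2.imwrite(f'pics/{n}2.png',cv2.resize(c['pixels'][v-k:v+k,u-k:u+k],None,fx=7,fy=7,interpolation=cv2.INTER_CUBIC))
    places(c,['selector_axis','selector_nose'])
E
```

```text
yaw 102.62516423055477 nose-equivalent sel -249.1251642305548 along 19.88058057195359 push -17.8813415370981 z 0.10615714132908344 j6 1.414674690679065
[-0.08301627 -0.09765104 -0.62141365]
selector_axis [([0.53, 0.0157, 0.1064], 0.68)]
selector_nose [([0.5632, 0.0205, 0.1055], 0.8)]
selector_axis []
selector_nose []
```

View pics/scene2.png

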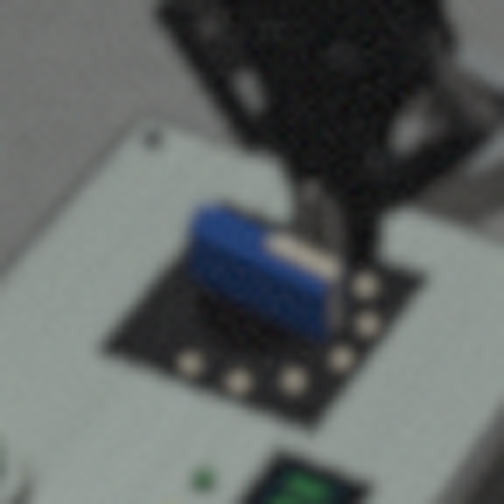

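Pointer end (px ~(330,330)) lies towards the fifth dot (~(340,358)): bore 5, with the finger unloaded. One more click.

>>> carry_out(increments=[0, -0.2, 0.18, 0, 0.1, 0, -0.2, 0.18, 0, 0.1, 0, -0.2, 0.18, 0, 0.1, 0, -0.2, 0.18, 0, 0.1, 0, 0, 0, 0, 0])

```text
clock: 8.48
eef_pos: [0.5527, 0.0284, 0.1062]
tool_rot: [0.768, 0.641, 0.0, -0.001]
ft_force: [-1.3, 4.1, 0.0]
grip_width: -0.0003
grasp_force: 1.6
```

```bash
python3 - <<'E'
from h import *
rel();print(bot.get_obs()['ft_force'])
c=bot.camera('scene');places(c,['selector_axis','selector_nose'])
E
```

```text
yaw 79.67371943964746 nose-equivalent sel -226.17371943964747 along 19.847860914074886 push -18.928695547192614 z 0.10618203086633562 j6 1.8012666873386811
[-1.34002172  4.0549675   0.02493229]
selector_axis [([0.5319, 0.0145, 0.1077], 0.87)]
selector_nose [([0.5637, 0.0084, 0.1057], 0.7)]
```

>>> carry_out(increments=[0, -0.1, 0.08, 0, 0.04, 0, -0.1, 0.08, 0, 0.04, 0, -0.08, 0.06, 0, 0.03, 0, 0, 0, 0, 0, 0, 0, 0, 0, 0])

```text
clock: 9.25
eef_pos: [0.5551, 0.0237, 0.1064]
tool_rot: [0.802, 0.597, 0.0, 0.0]
ft_force: [0.2, 0.6, 0.2]
grip_width: -0.0003
grasp_force: 0.0
```

```bash
python3 - <<'E'
from h import *
rel();print(bot.get_obs()['ft_force'])
c=bot.camera('scene');places(c,['selector_axis','selector_nose'])
E
```

```text
yaw 73.31934050940451 nose-equivalent sel -219.81934050940447 along 21.22240797365633 push -17.20959857766987 z 0.10640903387386065 j6 1.904905058975707
[0.15465336 0.62263839 0.16999399]
selector_axis [([0.5319, 0.0161, 0.105], 0.52)]
selector_nose [([0.5586, 0.0012, 0.1098], 0.85), ([0.7166, 0.018, 0.0411], 0.36)]
```

>>> carry_out(increments=[0, 0.5, 0, 0, 0, 0, 1, 0, 0, 0, 0, 0.5, 0, -2, 0, 0, 0, 0, -4, 0, 0, 0, 0, -4, 0])

```text
clock: 10.02
eef_pos: [0.5605, 0.0442, 0.207]
tool_rot: [0.802, 0.598, -0.0, -0.0]
ft_force: [0.5, 0.1, 0.9]
grip_width: -0.0002
grasp_force: 0.0
```

```bash
python3 - <<'E'
from h import *
rel()
print('to above start',tool([.5234,-.1104,.150]))
c=bot.camera('scene');places(c,['selector_axis','selector_nose','start_top','reset_btn_top','estop_top'])
T=rot(c);q=c['mtx']@(T.T@(np.array([.53,.014,.11])-c['eye']));u,v=(q[:2]/q[2]).astype(int)
k=36
cv2.imwrite('pics/s3.png',cv2.resize(c['pixels'][v-k:v+k,u-k:u+k],None,fx=7,fy=7,interpolation=cv2.INTER_CUBIC))
E
```

```text
yaw 73.38315074569141 nose-equivalent sel -219.8831507456914 along 20.549957070253516 push -38.3596619057818 z 0.20704496426961133 j6 1.9394421934716561
to above start [-15.87   0.87   5.71]
selector_axis [([0.5299, 0.0144, 0.1042], 0.59)]
selector_nose [([0.5605, 0.0004, 0.1084], 0.73)]
start_top [([0.5249, -0.1107, 0.1062], 0.65), ([0.4089, -0.1035, 0.0268], 0.38)]
reset_btn_top [([0.5485, -0.1704, 0.1079], 0.44)]
estop_top [([0.6251, -0.1369, 0.1219], 0.58)]
```

View pics/s3.png

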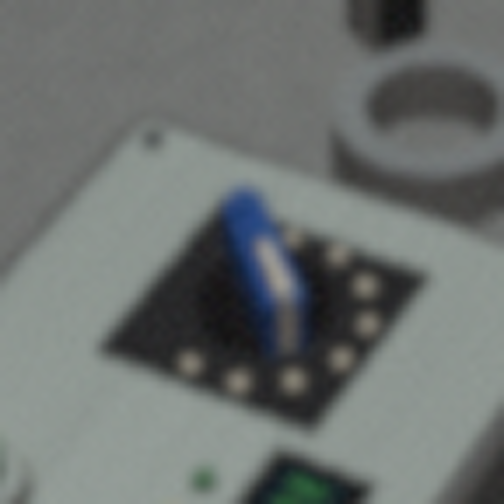

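The white line points at the third dot from the clockwise end (px (292,380)), i.e. dot 6, with the finger clear. On to the green button.

>>> carry_out(increments=[0, -4, 0.2, 0, 0, 0, -4, 0.2, 0, 0, 0, -4, 0.2, 0, 0, 0, -3.9, 0.25, 2.8, 0, 0, 0, 0, 2.9, 0])

```text
clock: 10.95
eef_pos: [0.5218, -0.1137, 0.1475]
tool_rot: [0.803, 0.595, -0.001, -0.0]
ft_force: [1.2, 0.8, -0.1]
grip_width: 0.0003
grasp_force: 0.0
```

>>> carry_out(increments=[0, 0, 0, 1.5, 0, 0, 0, 0, 1, 0, 0, 0, 0, 0.7, 0, 0, 0, 0, 0, 0, 0, 0, 0, 0, 0])

```text
clock: 11.58
eef_pos: [0.5237, -0.1113, 0.1181]
tool_rot: [0.802, 0.597, 0.0, 0.001]
ft_force: [-0.3, -0.8, -0.2]
grip_width: -0.0001
grasp_force: 0.0
```

```bash
python3 - <<'E'
from h import *
print(tool([.5236,-.1105,.108])); print(bot.get_obs()['ft_force'])
c=bot.camera('scene');T=rot(c);q=c['mtx']@(T.T@(np.array([.525,-.11,.11])-c['eye']));u,v=(q[:2]/q[2]).astype(int)
k=36
cv2.imwrite('pics/s4.png',cv2.resize(c['pixels'][v-k:v+k,u-k:u+k],None,fx=7,fy=7,interpolation=cv2.INTER_CUBIC))
E
```

```text
[ 0.07 -0.04  1.01]
[-0.34453233 -0.84597067 -0.23537082]
```

View pics/s4.png

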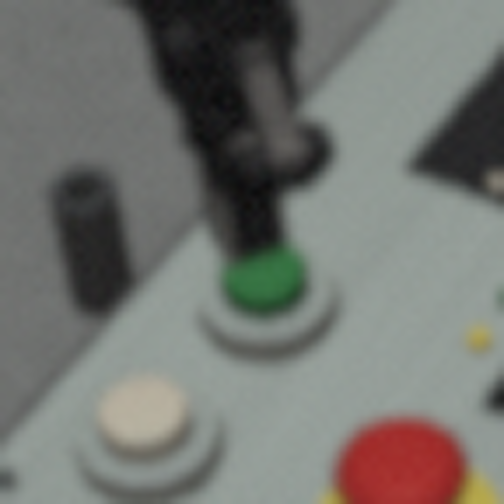

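The fingertip (px (255,250)) is just above the green button (265,275), whose collar sits lower. Press.

>>> carry_out(increments=[0, 0, 0, 0.8, 0, 0, 0, 0, 0.4, 0, 0, 0, 0, 0.3, 0, 0, 0, 0, 0.1, 0, 0, 0, 0, 0, 0])

```text
clock: 12.25
eef_pos: [0.5237, -0.1115, 0.103]
tool_rot: [0.802, 0.597, 0.001, 0.001]
ft_force: [-2.2, 0.8, 10.6]
grip_width: -0.0001
grasp_force: 5.3
```

>>> carry_out(increments=[0, 0, 0, 0.1, 0, 0, 0, 0, 0.1, 0, 0, 0, 0, 0, 0, 0, 0, 0, 0, 0, 0, 0, 0, 0, 0])

```text
clock: 12.88
eef_pos: [0.5237, -0.1116, 0.1028]
tool_rot: [0.802, 0.597, 0.001, 0.001]
ft_force: [-6.5, 1.2, 20.7]
grip_width: 0.0002
grasp_force: 10.4
```

Hard stop reached. Lift off.

>>> carry_out(increments=[0, 0, 0, -2, 0, 0, 0, 0, -4, 0, 0, 0, 0, -4, 0, 0, 0, 0, 0, 0, 0, 0, 0, 0, 0])

```text
clock: 13.5
eef_pos: [0.5225, -0.1114, 0.1985]
tool_rot: [0.802, 0.597, -0.0, -0.0]
ft_force: [0.3, 0.2, -0.9]
grip_width: 0.0003
grasp_force: 0.0
```

```bash
python3 - <<'E'
from h import *
c=bot.camera('scene');places(c,['selector_axis','selector_nose','start_top','setring_mid','piston_mid','gudgeon_mid','oil_mid'])
T=rot(c);q=c['mtx']@(T.T@(np.array([.54,-.06,.11])-c['eye']));u,v=(q[:2]/q[2]).astype(int)
k=60
cv2.imwrite('pics/s5.png',cv2.resize(c['pixels'][v-k:v+k,u-k:u+k],None,fx=5,fy=5,interpolation=cv2.INTER_CUBIC))
E
```

```text
selector_axis [([0.5282, 0.015, 0.1096], 0.68)]
selector_nose [([0.6238, -0.1352, 0.1247], 0.65), ([0.56, -0.0002, 0.103], 0.49)]
start_top [([0.5231, -0.1117, 0.1105], 0.58)]
setring_mid [([0.4419, 0.1753, 0.013], 0.87)]
piston_mid [([0.5953, -0.3178, 0.0295], 0.65)]
gudgeon_mid []
oil_mid [([0.7147, 0.0229, 0.0443], 0.84)]
```

View pics/s5.png

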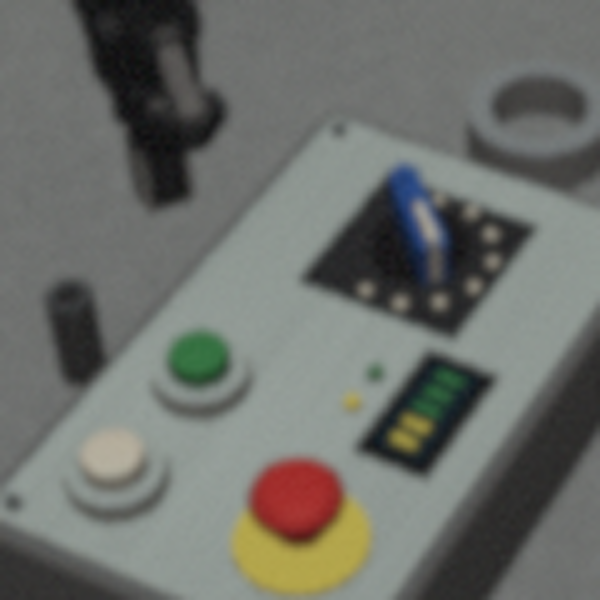

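The selector still points at dot 6 (px (438,300)), the green button (198,357) is back up, and the parts stand where they were. Handing in.

```bash
python3 -c "
from workcell import bot
print(bot.job_done())"
```

```text
the job is handed in; nothing more can be done
None
```

The job is handed in, though the hand-in gave no verdict: the selector rests in bore 6 and was let go, then the green start button was pressed to its stop and came back up; the last picture showed nothing else disturbed.

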